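# Lay the rinsed filter cassettes over the drip tray

### The job

Lay the long filter cassette, right way up, across the two rests so that it bridges the gap in line with the drip tray and centred over it, then pile the short cassette squarely and centrally on top of it, right way up. Set each one down gently: do not let go of the long one until both rests carry it (each rest is set to its own, unknown height, so feel for it), nor of the short one until it lies on the long one. Leave everything else on the worktop where it is.

Things in the scene. Friction and masses are not known exactly. Their poses are not given: they have to be found in the camera images.
- long_cassette: Longer of two grey dryer filter cassettes: a rigid flat block 190 x 56 x 22 mm with 5 widely spaced ribs across its top, 180 to 365 g, lying flat, right way up. Origin: centre of its underside. x along its 190 mm length, y across its 56 mm width (the sides to grip), z up out of the ribbed top. Its centre of mass is at its middle.
- short_cassette: Shorter of the two grey filter cassettes: 150 x 56 x 22 mm with 11 closely spaced ribs, 180 to 365 g, lying flat, right way up. Origin and axes as for the long one (x along the 150 mm). It starts on the opposite side of the drip tray to the long one; which is left and which right varies.
- drip_tray: White shallow drip tray, fixed, 270 x 130 mm with a rim 14 mm high. Origin: centre of its underside, on the worktop. x along its 270 mm length, which is the direction the cassettes are to lie in; y across; z up.
- rest_a: Fixed drip rest in the tray, +x side: foot, post and telescopic head with a level black rubber bar, 14 mm thick, 84 mm long, along y. Origin: underside of its foot, 4 mm above the worktop, below the bar's middle; axes within 0.1 rad of the tray's. Bar top is 75 to 93 mm above the worktop: a setting that varies, is not in the reported pose and holds up to 100 N. The rubber grips: cassettes stay on the slope.
- rest_b: The other drip rest, the same, on the tray's -x side, with a height setting of its own (bar top also 75 to 93 mm above the worktop). The two bars are 110 to 140 mm apart, roughly evenly about the tray's centre, with an open gap between.
- dosing_cup: Bystander, loose, not to be disturbed. White dosing cup, 64 mm across, 55 mm high, beside the tray on its -y side. Origin: centre of its base.
- dust_nozzle: Bystander, loose, not to be disturbed. Black vacuum dusting nozzle, 100 mm long (x) by 30 mm, with an upright spigot to 56 mm height, beside the tray on its +y side. Origin: centre of its underside.
- crevice_nozzle: Bystander, loose, not to be disturbed. Black vacuum crevice nozzle, 200 mm long (x), 32 mm high, beyond the right-hand cassette. Origin: on its underside, near the middle.

How it is judged:
By the outcome, as a careful person would: the job done as asked, in the order asked, and still so for the second after the job is handed in, with the robot touching nothing.
It also fails if it takes over 72 s, if anything falls off the work surface, if the arm or the gripper's body presses on something with over 40 N, if the wrist force passes 120 N, or if a joint passes its speed limit or range.

### The arm

A 7-joint arm with a two-finger parallel gripper is mounted at the origin on the work surface. World frame = base frame: x ahead of the robot, y to its left, z up, the work surface at z = 0. Lengths are in mm, angles in rad, forces in N, time in s.
With the tool pointing down it reaches from about 425 to 875 mm from the base axis. Payload 4.7 kg.
Tool frame: the origin (TCP) lies midway between the tips of the shut fingers; the grasp point (between the pads) lies 19 mm behind it; z points along the fingers, y is the line along which they close (so a half turn about z gives the same grasp; the last joint's range is limited). The gripper opens to 85 mm and grips with 20 to 120 N. Pads are 22 mm wide; open, the fingers measure 114 mm over their backs; the gripper's body (76 mm by 85 mm) begins 54 mm behind the grasp point. The pads swing forward as they close: fully open they stand 13 mm farther back than shut.
Start: joints at [-1.148, 0.321, -0.07, 1.45, 0.023, 1.371, -0.057], TCP at [258.409, 596.448, 231.349] pointing down, gripper open.
Joint ranges: [-2.86, 2.86], [-0.3, 2.09], [-1.38, 1.24], [0.06, 2.45], [-1.56, 4.7], [0.09, 2.05], [-2.69, 2.69]. Speed limits (rad/s): [2.57, 2.57, 3.14, 3.14, 3.14, 3.14, 3.14].

### API

Orientations are given as a unit quaternion [w, x, y, z].
In Python, from bench import readout, imaging, bot gives the robot as it stands.
- The arm moves only by the tool carry_out, never from a script. Its argument "moves" is a list of rows, each a list of 7 numbers: the opening, from 0 (shut) to 1 (fully open), then the shift along the world's x, y, z in mm, then the turn, a rotation vector about the world's x, y, z in rad. In form: [[grip, tx, ty, tz, ax, ay, az], ...]. A call has 1 to 5 rows; each row shifts and turns the commanded pose from where the row before left it; what a row does not reach is not made up. A row lasts 1/8 s, in which the tool goes at most 62.5 mm and 10.7 degrees, less where a joint would pass 70% of its speed; a pose out of reach is approached as far as the arm can. A call with a gripper value outside its range is refused whole. The fingers move at their own pace and stop on an object; "newtons" is the grip in N (left out, the last holds). Time passes only in rows, so rows that do not move let the fingers close. It gives the time, the measured TCP pose, the force, the opening and the grip force at its end, in the units of the state.
- readout.get_obs(): the state, without advancing time (a new reading comes with each control period).
- imaging.snapshot(name): name is "side" or "top" or "wrist"; returns (picture, depth): 480x640x3 uint8, red, green, blue; 480x640 float32, mm along the optical axis (not along the pixel's ray), 0 where there is no reading.
- imaging.camera_info(name): a dict with "fx", "fy", "cx", "cy" (pixels), "k1" (the pictures are not rectified: a ray, as slopes to the right and down, at radius r is drawn at 1 + k1 r^2 times it, then the intrinsics apply), "R" (3x3) and "t" (3): a world point X has camera coordinates R X + t; the wrist camera has in their place "T_tool_cam" (4x4, takes a point from camera to tool coordinates, whose origin is the TCP and whose axes are the flange's). Camera axes: x right, y down, z forward; pixel columns grow to the right and rows downward; lengths in mm; the calibration is good to about 2 mm. A picture is of the moment at which its call begins: read the wrist's pose just before it. camera_info takes no time and is no camera call.
- bot.sign_off(): hands the job in; it is judged then, once.
The state is a dict: "clock": time; "joint_pos": joint angles; "qd": joint speeds; "joint_torque": joint torques, N m; "eef_pos": TCP position; "eef_rot": TCP orientation; "ft_force": force on the tool from outside, world axes, zero at the start; "moment": the same for the moment, N m; "opening": opening from 0.0 (shut) to 1.0 (fully open); "grasp_force": force on a finger pad.
Only numpy, scipy, OpenCV 4.12 (cv2) and the standard library are available. Lean on these libraries where they do the work, as an engineer would, in place of code of your own. Each camera call takes 0.05 s, during which the arm holds its last target. There are 200 camera calls.

## Working session

There is one attempt and no reset: what is moved stays moved. The work goes in short steps, Python scripts to look and compute and a tool call to move; the robot and the scene stay as the last step left them, time stands still between calls to the robot, and variables do not carry over. Pictures are saved under pics/ and viewed, at most 10 in all, crops included, and the job is handed in when it is done.

Besides the shell and the picture viewer there is one more tool, called by a JSON object that holds its "method" and its "body", one argument or row to a line. carry_out: Moves the arm, as the interface text tells. Its arguments: {"type":"object","properties":{"moves":{"type":"array"},"newtons":{"type":"number"}},"required":["moves"]}

```bash
mkdir -p pics; ls; python3 - <<'E'
from bench import readout, imaging, bot
import cv2, numpy as np
for n in("top","side"):
    p,d=imaging.snapshot(n); cv2.imwrite(f"pics/{n}1.png",p[...,::-1]); np.savez(f"{n}1.npz",p=p,d=d)
    print(imaging.camera_info(n))
print(imaging.camera_info("wrist")); print(readout.get_obs())
E
```

```text
pics
{'fx': 609.9644833438316, 'fy': 609.9644833438316, 'cx': 318.42259304068483, 'cy': 242.37938175641824, 'k1': -0.19482918448119768, 'R': array([[-0.00370515, -0.99996779, -0.0071197 ],
       [-0.99647638,  0.00428861, -0.08376409],
       [ 0.08379193,  0.00678425, -0.99646018]]), 't': array([   2.15408118,  577.35188864, 1192.87675063])}
{'fx': 441.26669709292605, 'fy': 441.26669709292605, 'cx': 318.15875442604585, 'cy': 237.80099293828718, 'k1': -0.07388465511910954, 'R': array([[-0.92113993, -0.38920883, -0.00420917],
       [-0.21567152,  0.51937196, -0.82688485],
       [ 0.32401701, -0.76076886, -0.56235551]]), 't': array([543.78114332, 192.25528835, 672.03189505])}
{'fx': 426.9772762848448, 'fy': 426.9772762848448, 'cx': 320.9423551191952, 'cy': 234.8314749598052, 'k1': -0.0903954765251323, 'T_tool_cam': array([[-3.30098869e-04, -9.49721033e-01, -3.13097191e-01,
         7.97505423e+01],
       [ 9.99998420e-01, -8.60323459e-04,  1.55532835e-03,
         6.45098767e-01],
       [-1.74649290e-03, -3.13096183e-01,  9.49719817e-01,
        -1.41592380e+02],
       [ 0.00000000e+00,  0.00000000e+00,  0.00000000e+00,
         1.00000000e+00]])}
{'clock': 0.1, 'joint_pos': array([-1.14788992,  0.32180155, -0.07007283,  1.45158408,  0.02260659,
        1.37080284, -0.05691399]), 'qd': array([ 1.03974794e-03, -3.34493587e-03, -9.05971583e-04, -2.69787495e-03,
       -2.57356430e-05,  5.99961626e-04,  5.74986315e-05]), 'joint_torque': array([-6.21422296e-04, -4.94876254e+01, -3.84282907e-01, -3.15207338e+01,
        1.29788576e-02,  7.54830369e-03, -4.64802486e-05]), 'eef_pos': array([258.23978707, 595.95790481, 230.28297561]), 'eef_rot': array([-1.32081607e-04,  2.02980497e-01,  9.79182363e-01, -8.94865292e-04]), 'ft_force': array([-0.08252797,  0.19321163, -0.05494652]), 'moment': array([-0.00699284, -0.04936072, -0.00426603]), 'grasp_force': 0.0, 'opening': 0.9992983280615245}
```

View pics/top1.png

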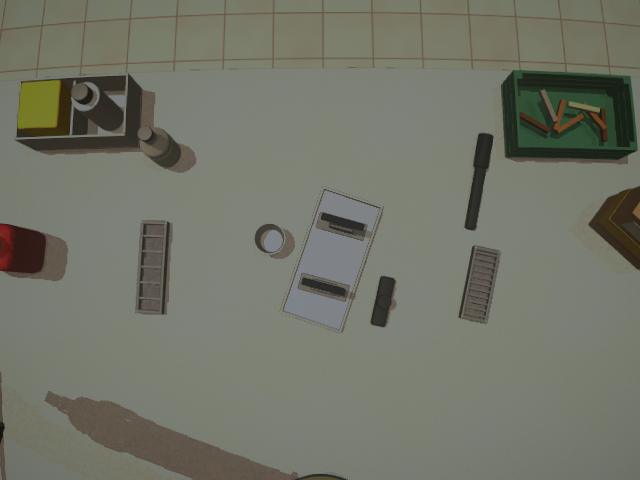

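View pics/side1.png

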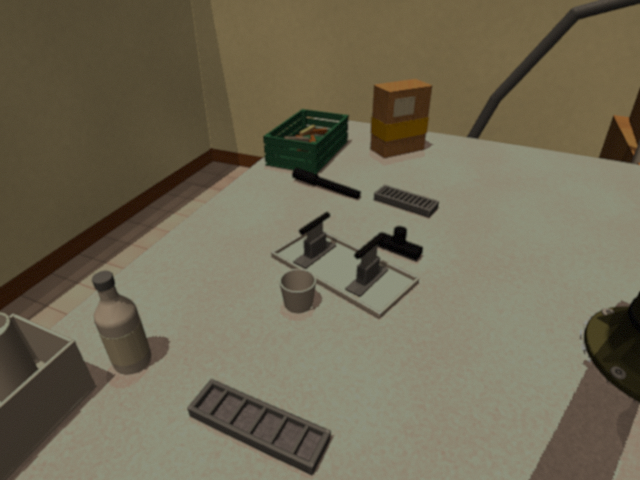

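The top view shows the long cassette at (152,267), the short one at (480,284) and the tray at (332,258). The bars are at (343,222) and (323,287), the cup at (270,240) and the dust nozzle at (383,301).

```bash
cat > h.py <<'E'
import numpy as np, cv2
from bench import readout, imaging
from scipy.spatial.transform import Rotation as Ro
def cam(n, o=None):
    c=imaging.camera_info(n)
    K=np.array([[c['fx'],0,c['cx']],[0,c['fy'],c['cy']],[0,0,1]]); D=np.array([c['k1'],0,0,0,0.])
    if n=='wrist':
        T=np.array(c['T_tool_cam']); w,x,y,z=o['eef_rot']; R=Ro.from_quat([x,y,z,w]).as_matrix()
        Rc=R@T[:3,:3]; C=R@T[:3,3]+o['eef_pos']
    else: Rc=c['R'].T; C=-Rc@c['t']
    return K,D,Rc,C
def rays(cm,px):
    K,D,Rc,C=cm
    u=cv2.undistortPoints(np.array(px,float).reshape(-1,1,2),K,D)[:,0]
    return np.c_[u,np.ones(len(u))]@Rc.T
def plane(cm,px,z):
    r=rays(cm,px); return cm[3]+r*((z-cm[3][2])/r[:,2])[:,None]
def pts(cm,px,d):
    return cm[3]+rays(cm,px)*np.array(d).reshape(-1,1)
def proj(cm,X):
    K,D,Rc,C=cm; p=(np.array(X,float).reshape(-1,3)-C)@Rc
    return cv2.projectPoints(p,np.zeros(3),np.zeros(3),K,D)[0][:,0]
def rect(xy):
    (cx,cy),(w,h),a=cv2.minAreaRect(np.array(xy,np.float32))
    if w<h: w,h,a=h,w,a+90
    a=(a+90)%180-90
    return np.round([cx,cy,w,h,a],1), np.deg2rad(a)
E
python3 - <<'E'
from h import *
f=np.load('top1.npz');p,d=f['p'],f['d'];cm=cam('top')
# height from depth
v,u=np.mgrid[0:480,0:640]
P=pts(cm,np.c_[u.ravel(),v.ravel()],d.ravel()).reshape(480,640,3)
Z=P[...,2]; print('table z',np.median(Z[230:330,180:240]), 'tray floor', np.median(Z[250:262,325:335]), 'valid',(d>0).mean())
def comp(n,box,m,z=None):
    x0,y0,x1,y1=box; mm=np.zeros((480,640),np.uint8); mm[y0:y1,x0:x1]=m[y0:y1,x0:x1]
    cs,_=cv2.findContours(mm,cv2.RETR_EXTERNAL,cv2.CHAIN_APPROX_NONE); c=max(cs,key=cv2.contourArea)[:,0]
    print(n,'px',c.mean(0).round(),rect(plane(cm,c,z)[:,:2])[0] if z is not None else '', 'medZ',np.median(Z[mm>0]).round(1),np.percentile(Z[mm>0],[80,95]).round(1))
g=p.max(2)
for n,b,z in(('long',(125,210,180,325),22),('short',(450,235,510,330),22),('nozzle',(365,270,402,335),28),('crev',(460,125,500,235),25)):
    t=Z>10; comp(n+' h',b,t,z); comp(n+' col',b,g<130,z)
comp('cup',(245,215,295,265),Z>25,55)
comp('barF',(310,205,380,240),g<70,85);comp('barN',(290,265,355,305),g<70,85)
comp('barF h',(310,205,380,240),Z>60,85);comp('barN h',(290,265,355,305),Z>60,85)
comp('tray',(270,175,395,340),(p.min(2).astype(int)>0)&(Z>6)&(np.hypot(u-270,v-240)>22)&(~((u>365)&(v>270))),14)
E
```

```text
table z 0.8662284803469902 tray floor 4.83765733296525 valid 0.9959244791666667
long h px [152. 267.] [529.5 338.4 190.9  60.3  -3.3] medZ 17.7 [22.9 25.9]
long col px [152. 273.] [530.2 341.7 233.8 107.    1. ] medZ 8.2 [18.8 24.1]
short h px [480. 284.] [ 492.2 -324.4  150.6   60.3  -12.6] medZ 20.4 [23.6 26.3]
short col px [487. 278.] [ 496.8 -330.5  190.8  111.7   -1.2] medZ 9.1 [21.3 24.7]
nozzle h px [383. 301.] [ 460.  -128.    97.9   32.7  -12.6] medZ 27.2 [53.2 58.3]
nozzle col px [383. 301.] [ 459.9 -128.2  103.8   52.4   -6.8] medZ 25.5 [29.8 57.8]
crev h px [478. 180.] [ 704.  -324.7  204.6   33.6  -13.5] medZ 25.2 [31.7 35.9]
crev col px [480. 183.] [ 710.1 -330.1  223.8   82.9   -2.3] medZ 3.0 [24.6 33.2]
cup px [269. 238.] [583.3  96.5  62.   61.1 -45.1] medZ 52.4 [56.8 59.5]
barF px [343. 224.] [606.3 -45.9  86.4  26.   74.1] medZ 85.0 [88.3 90.7]
barN px [323. 287.] [487.1  -8.9  84.7  18.4  75.2] medZ 90.7 [93.2 95.1]
barF h px [342. 222.] [611.1 -46.   83.9  15.7  74.1] medZ 86.6 [89.  91.8]
barN h px [323. 286.] [490.1  -9.4  84.2  16.1  74.5] medZ 91.1 [93.5 96.3]
tray px [331. 259.] [545.8 -26.2 272.  133.6 -18.9] medZ 10.4 [21.9 91.3]
```

{"method": "carry_out", "body": {
  "moves": [
    [1, 38.7, -36.8, -10, 0, 0, 0.05],
    [1, 38.7, -36.8, -10, 0, 0, 0.05],
    [1, 38.7, -36.8, -10, 0, 0, 0.05],
    [1, 38.7, -36.8, -20, 0, 0, 0.05],
    [1, 38.7, -36.8, -20, 0, 0, 0.05]
  ]
}}

```text
clock: 0.72
eef_pos: [452.8, 411.0, 160.6]
eef_rot: [-0.0, 0.078, 0.997, 0.0]
ft_force: [-0.0, 1.7, 0.4]
opening: 1.001
grasp_force: 0.0
```

{"method": "carry_out", "body": {
  "moves": [
    [1, 38.7, -36.8, -20, 0, 0, 0.05],
    [1, 38.7, -36.8, -20, 0, 0, 0.05],
    [1, 0, 0, 0, 0, 0, 0],
    [1, 0, 0, 0, 0, 0, 0]
  ]
}}

```text
clock: 1.23
eef_pos: [528.7, 339.2, 120.9]
eef_rot: [-0.001, 0.03, 1.0, 0.0]
ft_force: [0.4, 0.6, 0.3]
opening: 1.003
grasp_force: 0.0
```

```bash
python3 - <<'E'
from h import *
f=np.load('top1.npz');p,d=f['p'],f['d'];cm=cam('top')
# tray rim corners: white outline via edges; fit lines to outer boundary by depth>~7 along long/short sides
g=cv2.cvtColor(p,cv2.COLOR_RGB2GRAY)
c0=np.array([545.,-26.]);best=[]
for a0 in (-17,):
    a=np.deg2rad(a0);ex=np.array([np.cos(a),np.sin(a)]);ey=np.array([-ex[1],ex[0]])
    for nrm,tan,half,rng,name in((ey,ex,65,110,'+y'),(-ey,ex,65,110,'-y'),(ex,ey,135,50,'+x'),(-ex,ey,135,50,'-x')):
        E=[]
        for s in np.linspace(-rng,rng,45):
            off=np.arange(half-14,half+14,.25)
            W=c0+tan*s+nrm*off[:,None]
            q=proj(cm,np.c_[W,np.full(len(W),14.)]).astype(np.float32)
            v=cv2.remap(g,q[:,:1],q[:,1:],cv2.INTER_LINEAR)[:,0].astype(float)
            G=cv2.GaussianBlur(np.gradient(v),(0,0),3) if 0 else np.gradient(np.convolve(v,np.ones(5)/5,'same'))
            G[:4]=G[-4:]=0
            i=np.argmin(v[4:-4])+4
            E.append((s,off[i],v[i],off[np.argmax(abs(G))]))
        E=np.array(E)
        for k in(1,3):
            m=abs(E[:,k]-np.median(E[:,k]))<4;l=np.polyfit(E[m,0],E[m,k],1);r=abs(np.polyval(l,E[:,0])-E[:,k])<1.5;l=np.polyfit(E[r,0],E[r,k],1)
            print(name,k,'off %.2f slope deg %.2f n %d'%(l[1],np.rad2deg(np.arctan(l[0])),r.sum()))
o=readout.get_obs();p,d=imaging.snapshot('wrist');np.savez('w1.npz',p=p,d=d);cv2.imwrite('pics/w1.png',p[...,::-1])
print(o['eef_pos'],o['eef_rot'],o['clock'],o['joint_pos'])
cm=cam('wrist',o);v,u=np.mgrid[0:480,0:640]
P=pts(cm,np.c_[u.ravel(),v.ravel()],d.ravel()).reshape(480,640,3);Z=P[...,2]
m=((Z>13)&(Z<40)&(d>0)).astype(np.uint8)
n,L,S,_=cv2.connectedComponentsWithStats(m);k=1+np.argmax(S[1:,4]);cc=cv2.findContours((L==k).astype(np.uint8),0,cv2.CHAIN_APPROX_NONE)[0][0][:,0]
print(S[k],rect(plane(cm,cc,22)[:,:2])[0],np.percentile(Z[L==k],[50,90]))
E
```

```text
+y 1 off 59.86 slope deg -2.04 n 45
+y 3 off 59.50 slope deg -1.31 n 26
-y 1 off 65.00 slope deg 1.83 n 24
-y 3 off 64.29 slope deg 1.13 n 24
+x 1 off 129.82 slope deg 2.20 n 45
+x 3 off 130.14 slope deg 3.20 n 22
-x 1 off 129.82 slope deg -1.91 n 38
-x 3 off 130.91 slope deg -1.91 n 25
[528.74773412 339.18554174 120.89729715] [-6.29901794e-04  2.95947627e-02  9.99561774e-01  1.16161484e-04] 1.225 [-0.67495595  0.34655296  0.07711661  1.64475292 -0.02966274  1.15227951
  0.92127221]
[  274    73   103   300 12756] [531.9 342.7 188.   55.6  -2.8] [20.30596723 21.51058949]
```

View pics/w1.png

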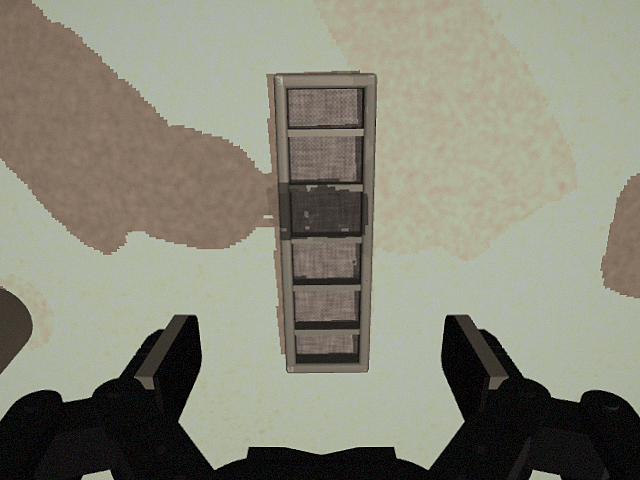

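The wrist view shows the long cassette right way up, centred at about (323,222) and lying between the fingers. Next I look at the tray from above with the same camera, so that any camera bias cancels.

{"method": "carry_out", "body": {
  "moves": [
    [1, -4, -52, 20, 0, 0, -0.037],
    [1, -4, -52, 20, 0, 0, -0.037],
    [1, -4, -52, 20, 0, 0, -0.037],
    [1, -4, -52, 20, 0, 0, -0.037],
    [1, -4, -52, 20, 0, 0, -0.037]
  ]
}}

```text
clock: 1.9
eef_pos: [508.8, 79.4, 222.9]
eef_rot: [0.001, 0.12, 0.993, 0.001]
ft_force: [1.0, -0.2, 0.9]
opening: 0.999
grasp_force: 0.0
```

{"method": "carry_out", "body": {
  "moves": [
    [1, -4, -52, 20, 0, 0, -0.037],
    [1, -4, -52, 20, 0, 0, -0.037],
    [1, 0, 0, 0, 0, 0, 0],
    [1, 0, 0, 0, 0, 0, 0]
  ]
}}

```text
clock: 2.4
eef_pos: [501.3, -23.0, 261.7]
eef_rot: [0.0, 0.157, 0.988, 0.001]
ft_force: [-0.0, 0.3, -0.5]
opening: 0.997
grasp_force: 0.0
```

```bash
python3 - <<'E'
from h import *
import pickle
o=readout.get_obs();p,d=imaging.snapshot('wrist');pickle.dump((o,p,d),open('w2.pkl','wb'));cv2.imwrite('pics/w2.png',p[...,::-1])
print(o['eef_pos'],o['eef_rot'],o['clock'])
E
```

```text
[501.31871118 -23.03002219 261.73997859] [3.84531777e-04 1.56805542e-01 9.87629161e-01 7.17548958e-04] 2.4
```

View pics/w2.png

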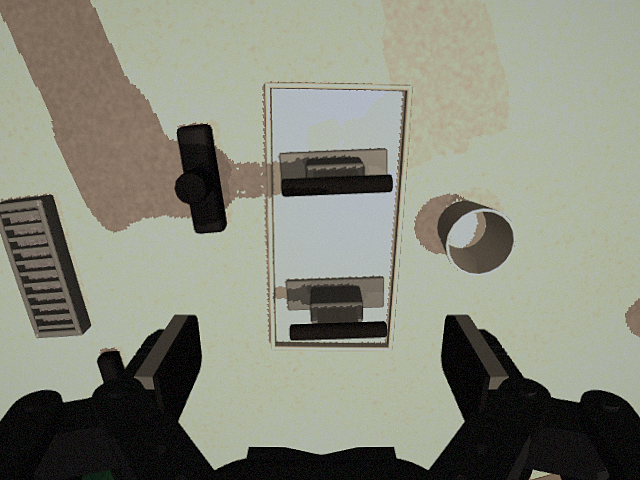

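The tray's outer rim corners are at about (264,85), (411,85), (394,347) and (272,347). The near bar (lower in world x) is at (337,185) and the far bar at (338,330).

```bash
python3 - <<'E'
from h import *
import pickle
o,p,d=pickle.load(open('w2.pkl','rb'));cm=cam('wrist',o);v,u=np.mgrid[0:480,0:640]
P=pts(cm,np.c_[u.ravel(),v.ravel()],d.ravel()).reshape(480,640,3);Z=P[...,2]
print('table',np.median(Z[380:440,240:400]),np.median(Z[100:200,430:600]),'floor',np.median(Z[215:265,280:390]))
h=p.astype(int); 
# outer rim: corner quad from image, refine each side by gradient search on brightness along normals (coarse px quad)
quad=np.array([(264,85),(411,85),(394,347),(272,347)],float)
blue=h[...,2]-h[...,1]
for r,c0,c1 in((240,255,290),(240,380,415)): print([tuple(h[r,c]) for c in range(c0,c1,2)])
m=((Z>8)&(Z<25)).astype(np.uint8); m[:, :255]=0; m[:,420:]=0;m[:75]=0;m[360:]=0
L=[]
for i in range(4):
    a,b=quad[i],quad[(i+1)%4];t=(b-a)/np.linalg.norm(b-a);n=np.array([t[1],-t[0]]) # outward
    E=[]
    for s in np.linspace(.08,.92,60):
        q=a+(b-a)*s+n*np.arange(-6,6.01,.25)[:,None]
        qq=q.astype(np.float32); w=cv2.remap(m.astype(np.float32),qq[:,:1],qq[:,1:],1)[:,0]
        k=np.where(w>.5)[0]
        if len(k): E.append(q[k[-1]])
    W=plane(cm,E,14)[:,:2]
    vx,vy,x,y=cv2.fitLine(W.astype(np.float32),cv2.DIST_HUBER,0,.01,.01)[:,0]
    res=abs((W[:,0]-x)*vy-(W[:,1]-y)*vx);print(i,len(W),'angle %.2f'%np.rad2deg(np.arctan2(vy,vx)),res.mean().round(2));L.append(np.cross([x,y,1],[x+vx,y+vy,1]))
C=[]
for i in range(4):
    q=np.cross(L[i],L[(i+1)%4]);C.append(q[:2]/q[2])
C=np.array(C);print(C.round(1),'centre',C.mean(0).round(1),'sides',np.linalg.norm(C-np.roll(C,1,0),axis=1).round(1))
for nme,(x0,y0,x1,y1) in(('near',(275,165,400,205)),('far',(280,312,395,350))):
    mm=np.zeros((480,640),np.uint8);mm[y0:y1,x0:x1]=(Z[y0:y1,x0:x1]>65)
    c=max(cv2.findContours(mm,0,cv2.CHAIN_APPROX_NONE)[0],key=cv2.contourArea)[:,0]
    er=cv2.erode(mm,np.ones((5,5)));z=np.median(Z[er>0]);print(nme,'z',z.round(1),np.percentile(Z[er>0],[10,90]).round(1),rect(plane(cm,c,z)[:,:2])[0])
E
```

```text
table -1.0598109691192974 -0.6991708814614981 floor 2.884590845258572
[(np.int64(181), np.int64(188), np.int64(169)), (np.int64(177), np.int64(185), np.int64(164)), (np.int64(180), np.int64(188), np.int64(172)), (np.int64(179), np.int64(185), np.int64(175)), (np.int64(179), np.int64(191), np.int64(176)), (np.int64(189), np.int64(199), np.int64(180)), (np.int64(115), np.int64(95), np.int64(83)), (np.int64(183), np.int64(184), np.int64(158)), (np.int64(185), np.int64(192), np.int64(180)), (np.int64(92), np.int64(87), np.int64(74)), (np.int64(182), np.int64(189), np.int64(173)), (np.int64(178), np.int64(186), np.int64(183)), (np.int64(177), np.int64(186), np.int64(178)), (np.int64(181), np.int64(187), np.int64(185)), (np.int64(175), np.int64(184), np.int64(181)), (np.int64(178), np.int64(183), np.int64(181)), (np.int64(181), np.int64(187), np.int64(186)), (np.int64(177), np.int64(186), np.int64(184))]
[(np.int64(179), np.int64(188), np.int64(187)), (np.int64(178), np.int64(185), np.int64(188)), (np.int64(183), np.int64(190), np.int64(191)), (np.int64(179), np.int64(184), np.int64(188)),
[... 276 characters left out ...]
, (np.int64(180), np.int64(185), np.int64(165)), (np.int64(176), np.int64(182), np.int64(166)), (np.int64(177), np.int64(187), np.int64(168)), (np.int64(175), np.int64(183), np.int64(163)), (np.int64(178), np.int64(186), np.int64(169)), (np.int64(179), np.int64(185), np.int64(171)), (np.int64(181), np.int64(189), np.int64(169)), (np.int64(177), np.int64(183), np.int64(167))]
0 60 angle 70.77 0.24
1 60 angle -19.08 0.26
2 60 angle 71.68 0.15
3 60 angle -18.92 0.27
[[ 442.2   81.8]
 [ 694.6   -5.5]
 [ 654.4 -127. ]
 [ 399.8  -39.7]] centre [547.8 -22.6] sides [128.7 267.1 128.  269.1]
near z 89.6 [87.  90.9] [489.5  -5.5  82.9  16.1  74.5]
far z 84.7 [76.2 86.6] [609.6 -41.8  82.5  22.5  73.9]
```

{"method": "carry_out", "body": {
  "moves": [
    [1, 4.2, 51.9, -20, 0, 0, 0.0377],
    [1, 4.2, 51.9, -20, 0, 0, 0.0377],
    [1, 4.2, 51.9, -20, 0, 0, 0.0377],
    [1, 4.2, 51.9, -20, 0, 0, 0.0377],
    [1, 4.2, 51.9, -20, 0, 0, 0.0377]
  ]
}}

```text
clock: 3.08
eef_pos: [520.8, 238.4, 160.0]
eef_rot: [-0.001, 0.062, 0.998, 0.0]
ft_force: [1.2, 0.3, -0.2]
opening: 1.0
grasp_force: 0.0
```

{"method": "carry_out", "body": {
  "moves": [
    [1, 4.2, 51.9, -20, 0, 0, 0.0377],
    [1, 4.2, 51.9, -20, 0, 0, 0.0377],
    [1, 0, 0, -30, 0, 0, 0],
    [1, 0, 0, -40, 0, 0, 0],
    [1, 0, 0, 0, 0, 0, 0]
  ]
}}

```text
clock: 3.7
eef_pos: [526.2, 338.5, 47.0]
eef_rot: [-0.004, 0.025, 1.0, -0.002]
ft_force: [0.1, -0.4, 0.5]
opening: 1.0
grasp_force: 0.0
```

{"method": "carry_out", "body": {
  "moves": [
    [1, 0, 0, -30, 0, 0, 0],
    [1, 0, 0, -14, 0, 0, 0],
    [1, 0, 0, 0, 0, 0, 0],
    [1, 0, 0, 0, 0, 0, 0]
  ]
}}

```text
clock: 4.2
eef_pos: [531.4, 338.9, 8.8]
eef_rot: [0.001, 0.027, 1.0, 0.001]
ft_force: [0.6, 0.6, 0.5]
opening: 1.003
grasp_force: 0.0
```

{"method": "carry_out", "body": {
  "moves": [
    [1, 0, 1.5, -5, 0, 0, 0],
    [0.6, 0, 0, 0, 0, 0, 0],
    [0.4, 0, 0, 0, 0, 0, 0],
    [0.4, 0, 0, 0, 0, 0, 0],
    [0.4, 0, 0, 0, 0, 0, 0]
  ],
  "newtons": 50
}}

```text
clock: 4.82
eef_pos: [531.2, 340.5, 3.2]
eef_rot: [0.001, 0.027, 1.0, 0.001]
ft_force: [-0.6, 0.9, 4.8]
opening: 0.639
grasp_force: 56.6
```

{"method": "carry_out", "body": {
  "moves": [
    [0.4, 0, 0, 0, 0, 0, 0],
    [0.4, 0, 0, 0, 0, 0, 0]
  ]
}}

```text
clock: 5.08
eef_pos: [531.2, 340.5, 3.2]
eef_rot: [0.001, 0.027, 1.0, 0.001]
ft_force: [-1.8, 1.2, 5.2]
opening: 0.641
grasp_force: 56.7
```

{"method": "carry_out", "body": {
  "moves": [
    [0.4, 0, 0, 15, 0, 0, 0],
    [0.4, 0, 0, 40, 0, 0, 0],
    [0.4, 0, 0, 62, 0, 0, 0],
    [0.4, 0, 0, 0, 0, 0, 0],
    [0.4, 0, 0, 0, 0, 0, 0]
  ]
}}

```text
clock: 5.7
eef_pos: [529.9, 338.6, 118.4]
eef_rot: [-0.001, 0.027, 1.0, -0.001]
ft_force: [-0.3, -0.8, -3.7]
opening: 0.642
grasp_force: 55.7
```

```bash
python3 - <<'E'
from h import *
import pickle
o=readout.get_obs();p,d=imaging.snapshot('wrist');pickle.dump((o,p,d),open('w3.pkl','wb'));cv2.imwrite('pics/w3.png',p[...,::-1])
print(o['eef_pos'],o['eef_rot'],o['clock'],o['ft_force'],o['moment'],o['opening'])
cm=cam('wrist',o);v,u=np.mgrid[0:480,0:640]
P=pts(cm,np.c_[u.ravel(),v.ravel()],d.ravel()).reshape(480,640,3);Z=P[...,2]
m=((Z>115)&(Z<160)&(d>0)&(v<330)).astype(np.uint8)
n,L,S,_=cv2.connectedComponentsWithStats(m);k=1+np.argmax(S[1:,4]);M=L==k
pl=P[M];A=np.linalg.lstsq(np.c_[pl[:,:2]-o['eef_pos'][:2],np.ones(len(pl))],pl[:,2],rcond=None)[0]
print(S[k],'plane',A,np.percentile(pl[:,2],[5,50,95]))
print('ext x',np.percentile(pl[:,0],[.2,99.8])-o['eef_pos'][0],'y near end',np.percentile(pl[:,1],[1,99])-o['eef_pos'][1])
E
```

```text
[529.88396736 338.56815798 118.42631173] [-8.63282447e-04  2.71394759e-02  9.99630950e-01 -8.16674374e-04] 5.7 [-0.29041388 -0.81365905 -3.7014634 ] [-0.06662504 -0.00201237  0.03448529] 0.6416541291461632
[  198    44   247   286 54116] plane [-4.14305749e-02  1.39497129e-03  1.27411101e+02] [123.50041514 125.6604431  136.87719965]
ext x [-93.57319945   0.45657088] y near end [-28.36450028  32.07831248]
```

View pics/w3.png

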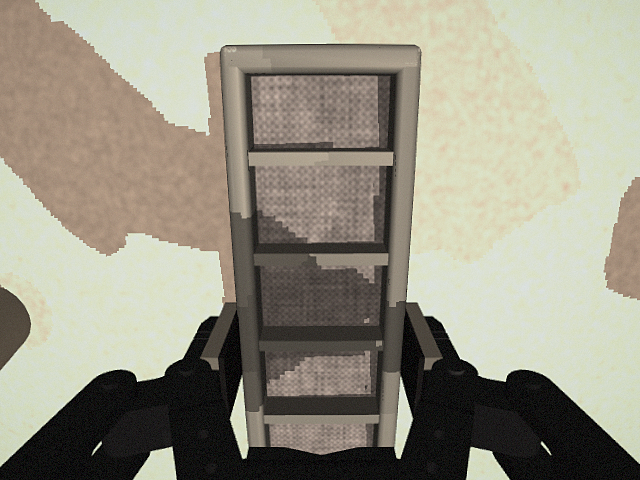

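The long cassette is held squarely, with its near end edge at row 45 and the pads at rows 300–400. It is centred between the pads, so the wrist camera bias is small. Now I carry it over the tray.

{"method": "carry_out", "body": {
  "moves": [
    [0.4, 2.3, -51.6, 5, 0, 0, -0.0396],
    [0.4, 2.3, -51.6, 0, 0, 0, -0.0396],
    [0.4, 2.3, -51.6, 0, 0, 0, -0.0396],
    [0.4, 2.3, -51.6, 0, 0, 0, -0.0396],
    [0.4, 2.3, -51.6, 0, 0, 0, -0.0396]
  ]
}}

```text
clock: 6.38
eef_pos: [540.3, 79.5, 122.0]
eef_rot: [-0.002, 0.126, 0.992, -0.001]
ft_force: [0.6, -1.8, -3.2]
opening: 0.64
grasp_force: 55.7
```

{"method": "carry_out", "body": {
  "moves": [
    [0.4, 2.3, -51.6, 0, 0, 0, -0.0396],
    [0.4, 2.3, -51.6, 0, 0, 0, -0.0396],
    [0.4, 0, 0, 0, 0, 0, 0],
    [0.4, 0, 0, 0, 0, 0, 0],
    [0.4, 0, 0, 0, 0, 0, 0]
  ]
}}

```text
clock: 7.0
eef_pos: [546.1, -19.8, 123.3]
eef_rot: [-0.001, 0.163, 0.987, 0.0]
ft_force: [-0.0, 0.9, -3.2]
opening: 0.642
grasp_force: 55.7
```

```bash
python3 - <<'E'
from h import *
import pickle
o=readout.get_obs();w,x,y,z=o['eef_rot'];R=Ro.from_quat([x,y,z,w]).as_matrix()
print(o['eef_pos'],'xax',R[:,0],'zax',R[:,2],o['ft_force'],o['moment'])
o,p,d=pickle.load(open('w3.pkl','rb'));cm=cam('wrist',o);T=np.array(imaging.camera_info('wrist')['T_tool_cam'])
K=cm[0];D=cm[1]
# rims in tool frame
v,u=np.mgrid[60:300,226:240];
for us in ((230,242),(398,412)):
    v,u=np.mgrid[60:290,us[0]:us[1]]
    Q=pts((K,D,T[:3,:3],T[:3,3]),np.c_[u.ravel(),v.ravel()],d[v,u].ravel());m=abs(Q[:,2]-np.median(Q[:,2]))<5;Q=Q[m]
    l=np.polyfit(Q[:,0],Q[:,2],1);print('rim tool: slope z/x',l,'y med',np.median(Q[:,1]), 'line y/x',np.polyfit(Q[:,0],Q[:,1],1))
E
```

```text
[546.11498084 -19.83613027 123.32084729] xax [-0.94653799  0.32258603  0.00202317] zax [-2.00460279e-03  3.89778560e-04 -9.99997915e-01] [-0.02252972  0.85636883 -3.1874176 ] [ 0.03979158  0.01668355 -0.03318393]
rim tool: slope z/x [-5.53047928e-03 -1.73284740e+01] y med -24.158037826084904 line y/x [  0.0508735  -27.14678969]
rim tool: slope z/x [-4.55295251e-03 -1.73891658e+01] y med 25.24352057660834 line y/x [-0.04923321 28.10891619]
```

{"method": "carry_out", "body": {
  "moves": [
    [0.4, 0.8, -2.5, 0, 0.012, 0.035, -0.003],
    [0.4, 0, 0, -12, 0, 0, 0],
    [0.4, 0, 0, -10, 0, 0, 0],
    [0.4, 0, 0, 0, 0, 0, 0],
    [0.4, 0, 0, 0, 0, 0, 0]
  ]
}}

```text
clock: 7.62
eef_pos: [547.5, -23.9, 102.3]
eef_rot: [-0.018, 0.166, 0.986, 0.003]
ft_force: [0.6, 0.4, -3.4]
opening: 0.64
grasp_force: 55.6
```

```bash
cat > st.py <<'E'
from h import *
o=readout.get_obs();w,x,y,z=o['eef_rot'];R=Ro.from_quat([x,y,z,w]).as_matrix()
a=np.arctan2(-R[1,0],-R[0,0]);ey=np.array([-np.sin(a),np.cos(a),0])
print(o['clock'],'pos',o['eef_pos'].round(1),'yaw %.2f'%np.rad2deg(a),'tilt(+far down) %.4f'%-np.arcsin(-R[2,0]),'roll %.4f'%R[2,1],'F',o['ft_force'].round(2),'My %.3f'%(o['moment']@ey),o['moment'].round(3),'op %.3f'%o['opening'],o['grasp_force'])
E
python3 st.py
```

```text
7.625 pos [547.5 -23.9 102.3] yaw -19.12 tilt(+far down) 0.0370 roll -0.0000 F [ 0.65  0.42 -3.36] My -0.058 [-0.037 -0.049  0.054] op 0.640 55.609511733055115
```

{"method": "carry_out", "body": {
  "moves": [
    [0.4, 0, 0, -3, 0, 0, 0],
    [0.4, 0, 0, -2, 0, 0, 0],
    [0.4, 0, 0, -2, 0, 0, 0],
    [0.4, 0, 0, 0, 0, 0, 0]
  ]
}}

```text
clock: 8.12
eef_pos: [547.5, -24.1, 95.2]
eef_rot: [-0.018, 0.166, 0.986, 0.003]
ft_force: [-0.8, 0.2, -2.6]
opening: 0.641
grasp_force: 55.6
```

```bash
python3 st.py
```

```text
8.125 pos [547.5 -24.1  95.2] yaw -19.14 tilt(+far down) 0.0373 roll -0.0001 F [-0.76  0.16 -2.55] My -0.040 [-0.037 -0.029 -0.045] op 0.641 55.61654269695282
```

{"method": "carry_out", "body": {
  "moves": [
    [0.4, 0, 0, -1, 0, 0, 0],
    [0.4, 0, 0, -1, 0, 0, 0],
    [0.4, 0, 0, 0, 0, 0, 0]
  ]
}}

```text
clock: 8.5
eef_pos: [547.6, -24.1, 93.3]
eef_rot: [-0.018, 0.166, 0.986, 0.003]
ft_force: [-0.1, 0.3, -4.0]
opening: 0.641
grasp_force: 55.6
```

```bash
python3 st.py
```

```text
8.5 pos [547.6 -24.1  93.3] yaw -19.14 tilt(+far down) 0.0371 roll -0.0001 F [-0.11  0.29 -4.04] My -0.070 [-0.001 -0.073 -0.032] op 0.641 55.617461800575256
```

{"method": "carry_out", "body": {
  "moves": [
    [0.4, -0.6, 1.6, 0, 0, 0, 0],
    [0.4, 0, 0, -1, 0, 0, 0],
    [0.4, 0, 0, 0, 0, 0, 0]
  ]
}}

```text
clock: 8.88
eef_pos: [547.0, -22.1, 92.9]
eef_rot: [-0.018, 0.166, 0.986, 0.003]
ft_force: [-2.7, 0.7, 1.5]
opening: 0.639
grasp_force: 56.2
```

```bash
python3 st.py
```

```text
8.875 pos [547.  -22.1  92.9] yaw -19.12 tilt(+far down) 0.0371 roll 0.0005 F [-2.71  0.74  1.51] My 0.415 [ 0.144  0.39  -0.001] op 0.639 56.20992422103882
```

{"method": "carry_out", "body": {
  "moves": [
    [0.4, 0, 0, -1, 0, 0, 0],
    [0.4, 0, 0, 0, 0, 0, 0]
  ]
}}

```text
clock: 9.12
eef_pos: [547.0, -22.1, 92.9]
eef_rot: [-0.018, 0.166, 0.986, 0.003]
ft_force: [-6.1, 1.6, 9.1]
opening: 0.643
grasp_force: 57.1
```

```bash
python3 st.py
```

```text
9.125 pos [547.  -22.1  92.9] yaw -19.13 tilt(+far down) 0.0372 roll 0.0008 F [-6.14  1.63  9.13] My 1.018 [ 0.138  1.029 -0.018] op 0.643 57.06035614013672
```

{"method": "carry_out", "body": {
  "moves": [
    [0.4, 0, 0, 0, 0.0033, 0.0095, 0],
    [0.4, 0, 0, 0, 0, 0, 0]
  ]
}}

```text
clock: 9.38
eef_pos: [547.0, -22.1, 92.9]
eef_rot: [-0.023, 0.166, 0.986, 0.004]
ft_force: [-5.4, 0.8, 8.9]
opening: 0.637
grasp_force: 57.1
```

```bash
python3 st.py
```

```text
9.375 pos [547.  -22.1  92.9] yaw -19.13 tilt(+far down) 0.0476 roll 0.0008 F [-5.39  0.76  8.94] My 0.947 [0.109 0.965 0.005] op 0.637 57.09188461303711
```

{"method": "carry_out", "body": {
  "moves": [
    [0.4, 0, 0, -0.6, 0.0033, 0.0095, 0],
    [0.4, 0, 0, 0, 0, 0, 0]
  ]
}}

```text
clock: 9.62
eef_pos: [546.9, -22.1, 92.8]
eef_rot: [-0.028, 0.166, 0.986, 0.005]
ft_force: [-7.6, 1.7, 12.6]
opening: 0.643
grasp_force: 57.6
```

```bash
python3 st.py
```

```text
9.625 pos [546.9 -22.1  92.8] yaw -19.12 tilt(+far down) 0.0578 roll 0.0009 F [-7.55  1.74 12.63] My 1.143 [ 0.098  1.175 -0.026] op 0.643 57.57996618747711
```

```bash
cat > rim.py <<'E'
from h import *
import pickle,sys
o=readout.get_obs();p,d=imaging.snapshot('wrist');pickle.dump((o,p,d),open(sys.argv[1]+'.pkl','wb'))
c=cam('wrist',o)
for us in ((230,242),(398,412)):
    v,u=np.mgrid[60:290,us[0]:us[1]]
    Q=pts(c,np.c_[u.ravel(),v.ravel()],d[v,u].ravel());
    ax=np.array([np.cos(np.deg2rad(-19)),np.sin(np.deg2rad(-19)),0]);s=(Q-o['eef_pos'])@ax
    m=abs(Q[:,2]-np.median(Q[:,2]))<6
    l=np.polyfit(s[m],Q[m,2],1);m&=abs(np.polyval(l,s)-Q[:,2])<2;l=np.polyfit(s[m],Q[m,2],1);print('rim slope %.4f, z at TCP %.1f'%tuple(l),m.sum())
E
python3 rim.py w4; python3 - <<'E'
from h import *
p,d=imaging.snapshot('side');cv2.imwrite('pics/s2.png',cv2.resize(p[200:330,250:440,::-1],(760,520),interpolation=cv2.INTER_CUBIC))
E
```

```text
rim slope -0.0395, z at TCP 110.2 2489
rim slope -0.0381, z at TCP 110.3 2986
```

View pics/s2.png

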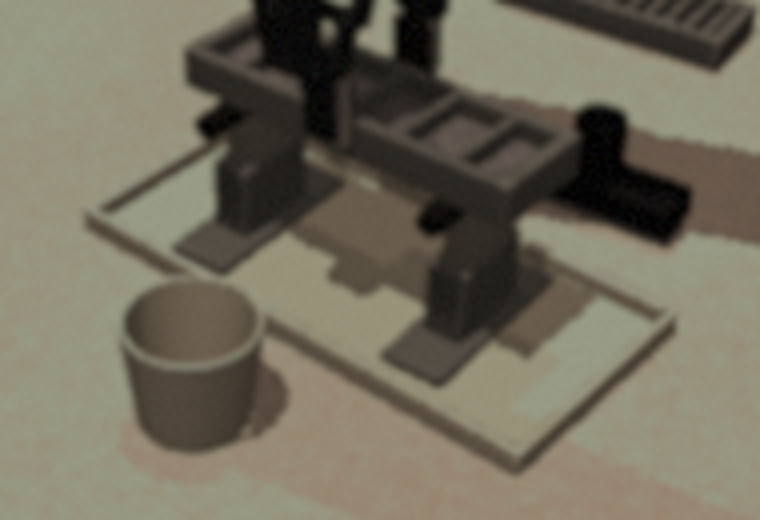

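In the side crop the cassette spans both bars with no visible gap. Its rim slope stayed at about 0.035 while the tool turned to 0.058, so the far rest is resisting it and both rests carry. Next I relax the load and check again before releasing.

{"method": "carry_out", "body": {
  "moves": [
    [0.4, 0, 0, 0.4, -0.0036, -0.0104, 0],
    [0.4, 0, 0, 0.4, -0.0036, -0.0104, 0],
    [0.4, 0, 0, 0, 0, 0, 0]
  ]
}}

```text
clock: 10.1
eef_pos: [547.2, -22.2, 92.8]
eef_rot: [-0.017, 0.166, 0.986, 0.003]
ft_force: [-3.1, 0.6, 6.7]
opening: 0.643
grasp_force: 56.8
```

```bash
python3 st.py; python3 rim.py w5
```

```text
10.1 pos [547.2 -22.2  92.8] yaw -19.13 tilt(+far down) 0.0345 roll 0.0009 F [-3.1   0.56  6.69] My 0.800 [0.127 0.803 0.016] op 0.643 56.830852031707764
rim slope -0.0388, z at TCP 110.2 2537
rim slope -0.0360, z at TCP 110.4 3026
```

{"method": "carry_out", "body": {
  "moves": [
    [0.4, 0, 0, 0, 0, 0, 0],
    [0.4, 0, 0, 0, 0, 0, 0],
    [0.4, 0, 0, 0, 0, 0, 0]
  ],
  "newtons": 20
}}

```text
clock: 10.52
eef_pos: [547.2, -22.2, 92.8]
eef_rot: [-0.017, 0.166, 0.986, 0.003]
ft_force: [-4.0, 1.1, 7.1]
opening: 0.641
grasp_force: 56.8
```

```bash
python3 st.py; python3 rim.py w6
```

```text
10.525 pos [547.2 -22.2  92.8] yaw -19.13 tilt(+far down) 0.0350 roll 0.0008 F [-3.98  1.09  7.12] My 0.885 [0.192 0.87  0.022] op 0.641 56.827054023742676
rim slope -0.0371, z at TCP 110.3 2529
rim slope -0.0358, z at TCP 110.4 3037
```

{"method": "carry_out", "body": {
  "moves": [
    [0.4, -0.6, 0.2, 0, 0, 0, 0],
    [0.4, 0, 0, 0, 0, 0, 0]
  ]
}}

```text
clock: 10.82
eef_pos: [547.2, -22.2, 92.8]
eef_rot: [-0.016, 0.166, 0.986, 0.003]
ft_force: [-1.9, 0.9, 5.4]
opening: 0.639
grasp_force: 56.7
```

```bash
python3 st.py
```

```text
10.825 pos [547.2 -22.2  92.8] yaw -19.13 tilt(+far down) 0.0336 roll 0.0010 F [-1.85  0.92  5.42] My 0.541 [ 0.103  0.537 -0.015] op 0.639 56.734338998794556
```

{"method": "carry_out", "body": {
  "moves": [
    [0.4, 0, 0, 0, 0.0042, 0.012, 0],
    [0.4, 0, 0, 0, 0.0042, 0.012, 0],
    [0.4, 0, 0, 0, 0, 0, 0]
  ]
}}

```text
clock: 11.2
eef_pos: [547.0, -22.0, 92.8]
eef_rot: [-0.029, 0.166, 0.986, 0.005]
ft_force: [-4.6, 0.8, 6.5]
opening: 0.639
grasp_force: 57.0
```

```bash
python3 st.py;python3 rim.py w7
```

```text
11.2 pos [547.  -22.   92.8] yaw -19.12 tilt(+far down) 0.0598 roll 0.0010 F [-4.63  0.77  6.46] My 0.457 [-0.005  0.486 -0.029] op 0.639 56.97227597236633
rim slope -0.0395, z at TCP 110.2 2481
rim slope -0.0363, z at TCP 110.5 2991
```

The rest load shifts to the far bar when the tool tilts, while the cassette itself stays put, so both rests carry it. I release it now.

{"method": "carry_out", "body": {
  "moves": [
    [0.4, 0, 0, 0, -0.0038, -0.011, 0],
    [0.4, 0, 0, 0, -0.0038, -0.011, 0],
    [0.7, 0, 0, 0, 0, 0, 0],
    [0.85, 0, 0, 0, 0, 0, 0],
    [0.9, 0, 0, 0, 0, 0, 0]
  ]
}}

```text
clock: 11.88
eef_pos: [546.5, -22.4, 91.4]
eef_rot: [-0.018, 0.166, 0.986, 0.003]
ft_force: [-0.1, 0.1, -0.8]
opening: 0.902
grasp_force: 0.0
```

```bash
python3 st.py;python3 rim.py w8
```

```text
11.875 pos [546.5 -22.4  91.4] yaw -19.15 tilt(+far down) 0.0372 roll -0.0000 F [-0.11  0.06 -0.75] My -0.047 [-0.022 -0.042 -0.019] op 0.902 0.0
rim slope -0.0405, z at TCP 110.2 2479
rim slope -0.0301, z at TCP 110.7 3153
```

{"method": "carry_out", "body": {
  "moves": [
    [1, 0, 0, 20, 0, 0, 0],
    [1, 0, 0, 50, 0, 0, 0],
    [1, -20, 0, 50, -0.012, -0.035, 0],
    [1, -26, 0, 50, 0, 0, 0],
    [1, 0, 0, 0, 0, 0, 0]
  ]
}}

```text
clock: 12.55
eef_pos: [501.7, -22.5, 266.4]
eef_rot: [0.004, 0.166, 0.986, 0.002]
ft_force: [0.6, 0.9, -0.3]
opening: 1.002
grasp_force: 0.0
```

{"method": "carry_out", "body": {
  "moves": [
    [1, 0, 0, 0, 0, 0, 0],
    [1, 0, 0, 0, 0, 0, 0]
  ]
}}

```text
clock: 12.8
eef_pos: [499.9, -22.3, 259.9]
eef_rot: [-0.001, 0.166, 0.986, -0.0]
ft_force: [-0.8, -0.7, 0.7]
opening: 0.997
grasp_force: 0.0
```

```bash
cat > tray.py <<'E'
from h import *
import pickle,sys
def sides(cm,m,quad,z,rng=6,lo=.08,hi=.92):
    L=[];A=[]
    for i in range(4):
        a,b=quad[i],quad[(i+1)%4];t=(b-a)/np.linalg.norm(b-a);n=np.array([t[1],-t[0]]);E=[]
        for s in np.linspace(lo,hi,80):
            q=a+(b-a)*s+n*np.arange(-rng,rng+.01,.25)[:,None];qq=q.astype(np.float32)
            w=cv2.remap(m.astype(np.float32),qq[:,:1],qq[:,1:],1)[:,0];k=np.where(w>.5)[0]
            if len(k) and k[-1]<len(w)-2: E.append(q[k[-1]])
        W=plane(cm,E,0)
        if callable(z):
            for _ in range(4): W=np.array([plane(cm,[e],z(w))[0] for e,w in zip(E,W)])
        else: W=plane(cm,E,z)
        vx,vy,x,y=cv2.fitLine(W[:,:2].astype(np.float32),cv2.DIST_HUBER,0,.01,.01)[:,0]
        A.append(np.rad2deg(np.arctan2(vy,vx)).round(2));L.append(np.cross([x,y,1],[x+vx,y+vy,1]))
    C=np.array([(q:=np.cross(L[i],L[(i+1)%4]))[:2]/q[2] for i in range(4)])
    print('angles',A,'centre',C.mean(0).round(1),'sides',np.linalg.norm(C-np.roll(C,1,0),axis=1).round(1));return C
E
cat > look.py <<'E'
from tray import *
o=readout.get_obs();p,d=imaging.snapshot('wrist');pickle.dump((o,p,d),open('w9.pkl','wb'))
print(o['eef_pos'],o['clock']);cm=cam('wrist',o);v,u=np.mgrid[0:480,0:640]
P=pts(cm,np.c_[u.ravel(),v.ravel()],d.ravel()).reshape(480,640,3);Z=P[...,2]
m=((Z>8)&(Z<25)).astype(np.uint8)
w2=np.array([[442.2,81.8],[694.6,-5.5],[654.4,-127.],[399.8,-39.7]])
q=proj(cm,np.c_[w2,np.full(4,14.)]);o4=[3,0,1,2]
quad=q[o4];sides(cm,m,quad,14)
# cassette: top plane
c0=np.array([547.8,-22.6]);a=np.deg2rad(-19);ex=np.array([np.cos(a),np.sin(a)]);ey=np.array([-ex[1],ex[0]])
zt=lambda X:110.5-.036*((X[:2]-c0)@ex)
W=np.array([c0+sx*95*ex+sy*28*ey for sx,sy in((-1,-1),(-1,1),(1,1),(1,-1))]);W=np.c_[W,[zt(w) for w in W]]
quad2=proj(cm,W);print(quad.round(),quad2.round())
mm=((Z>97)&(Z<125)).astype(np.uint8);mm=cv2.morphologyEx(mm,cv2.MORPH_CLOSE,np.ones((15,15)))
sides(cm,mm,quad2,zt)
p=p[...,::-1].copy();cv2.imwrite('pics/w9.png',p)
E
python3 look.py
```

```text
[499.90984881 -22.25961653 259.87782329] 12.8
angles [np.float32(70.95), np.float32(-19.05), np.float32(71.4), np.float32(-18.94)] centre [547.6 -22.6] sides [128.6 267.2 128.1 268.2]
[[263.  86.]
 [411.  86.]
 [395. 352.]
 [275. 354.]] [[300. 143.]
 [384. 143.]
 [373. 377.]
 [305. 377.]]
angles [np.float32(71.0), np.float32(-19.02), np.float32(70.58), np.float32(-18.86)] centre [547.9 -21.5] sides [ 55.7 191.3  55.2 190.9]
```

View pics/w9.png

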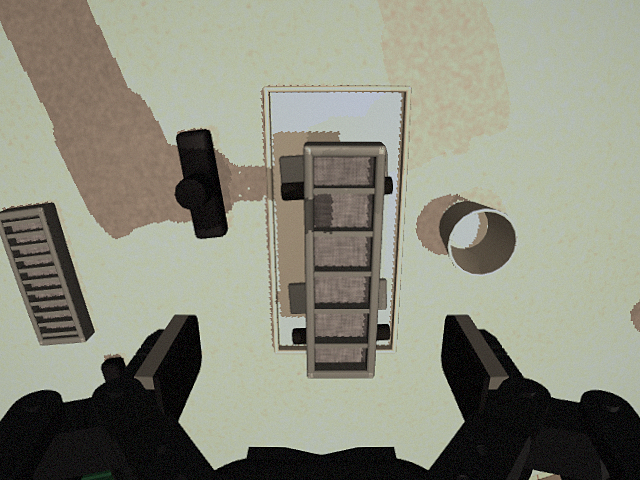

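The long cassette lies across both bars within about 1 mm of the tray centre and in line with it. Now the short one.

{"method": "carry_out", "body": {
  "moves": [
    [1, -1, -49.7, -23, 0, 0, 0.0186],
    [1, -1, -49.7, -23, 0, 0, 0.0186],
    [1, -1, -49.7, -23, 0, 0, 0.0186],
    [1, -1, -49.7, -23, 0, 0, 0.0186],
    [1, -1, -49.7, -23, 0, 0, 0.0186]
  ]
}}

```text
clock: 13.48
eef_pos: [494.9, -272.1, 144.7]
eef_rot: [-0.001, 0.12, 0.993, 0.0]
ft_force: [-0.2, 0.3, 0.7]
opening: 1.0
grasp_force: 0.0
```

{"method": "carry_out", "body": {
  "moves": [
    [1, -1, -49.7, -23, 0, 0, 0.0186],
    [1, 0, 0, 0, 0, 0, 0],
    [1, 0, 0, 0, 0, 0, 0],
    [1, 0, 0, 0, 0, 0, 0]
  ]
}}

```text
clock: 13.98
eef_pos: [495.3, -318.9, 123.7]
eef_rot: [0.0, 0.11, 0.994, 0.001]
ft_force: [0.1, 0.4, -0.3]
opening: 1.003
grasp_force: 0.0
```

```bash
cat > sh.py <<'E'
from tray import *
o=readout.get_obs();p,d=imaging.snapshot('wrist');cv2.imwrite('pics/w10.png',p[...,::-1])
cm=cam('wrist',o);v,u=np.mgrid[0:480,0:640]
P=pts(cm,np.c_[u.ravel(),v.ravel()],d.ravel()).reshape(480,640,3);Z=P[...,2]
m=((Z>13)&(Z<40)&(d>0)).astype(np.uint8)
n,L,S,_=cv2.connectedComponentsWithStats(m);k=1+np.argmax(S[1:,4]);cc=cv2.findContours((L==k).astype(np.uint8),0,cv2.CHAIN_APPROX_NONE)[0][0][:,0]
r,a=rect(plane(cm,cc,22)[:,:2]);print(S[k],r)
ex=np.array([np.cos(a),np.sin(a)]);ey=np.array([-ex[1],ex[0]])
W=np.array([r[:2]+sx*75*ex+sy*28*ey for sx,sy in((-1,-1),(-1,1),(1,1),(1,-1))])
sides(cm,cv2.morphologyEx((L==k).astype(np.uint8),cv2.MORPH_CLOSE,np.ones((15,15))),proj(cm,np.c_[W,np.full(4,22.)]),22)
E
python3 st.py; python3 sh.py
```

```text
13.975 pos [ 495.3 -318.9  123.7] yaw -12.61 tilt(+far down) -0.0001 roll 0.0011 F [ 0.13  0.41 -0.28] My 0.022 [ 0.029  0.016 -0.073] op 1.003 0.0
[  261   106   100   236 14513] [ 494.4 -323.5  148.4   55.1  -12.5]
angles [np.float32(77.75), np.float32(-12.47), np.float32(77.51), np.float32(-12.39)] centre [ 494.5 -323.5] sides [ 54.8 148.7  54.6 148.4]
```

{"method": "carry_out", "body": {
  "moves": [
    [1, -0.8, -4.6, -20, 0, 0, 0.003],
    [1, 0, 0, -40, 0, 0, 0],
    [1, 0, 0, -35, 0, 0, 0],
    [1, 0, 0, -15, 0, 0, 0],
    [1, 0, 0, 0, 0, 0, 0]
  ]
}}

```text
clock: 14.65
eef_pos: [492.8, -324.6, 12.5]
eef_rot: [-0.001, 0.109, 0.994, 0.0]
ft_force: [0.2, 0.2, -0.6]
opening: 1.005
grasp_force: 0.0
```

{"method": "carry_out", "body": {
  "moves": [
    [1, 0, 0, 0, 0, 0, 0],
    [1, 0, 0, 0, 0, 0, 0]
  ]
}}

```text
clock: 14.9
eef_pos: [494.6, -325.6, 15.0]
eef_rot: [0.001, 0.109, 0.994, -0.0]
ft_force: [0.7, -0.3, 0.1]
opening: 1.0
grasp_force: 0.0
```

Steady at y −325.6, so I correct by +2, lower 11 mm and grip.

{"method": "carry_out", "body": {
  "moves": [
    [1, 0, 2, -11, 0, 0, 0],
    [0.9, 0, 0, 0, 0, 0, 0],
    [0.4, 0, 0, 0, 0, 0, 0],
    [0.4, 0, 0, 0, 0, 0, 0],
    [0.4, 0, 0, 0, 0, 0, 0]
  ],
  "newtons": 50
}}

```text
clock: 15.52
eef_pos: [493.9, -323.5, 2.9]
eef_rot: [0.0, 0.11, 0.994, -0.0]
ft_force: [-0.5, -0.9, 2.3]
opening: 0.642
grasp_force: 55.4
```

{"method": "carry_out", "body": {
  "moves": [
    [0.4, 0, 0, 0, 0, 0, 0],
    [0.4, 0, 0, 0, 0, 0, 0],
    [0.4, 0, 0, 0, 0, 0, 0]
  ]
}}

```text
clock: 15.9
eef_pos: [493.9, -323.4, 2.9]
eef_rot: [0.0, 0.11, 0.994, -0.0]
ft_force: [-0.4, -1.4, 3.6]
opening: 0.639
grasp_force: 55.7
```

```bash
python3 st.py
```

```text
15.9 pos [ 493.9 -323.4    2.9] yaw -12.58 tilt(+far down) -0.0006 roll -0.0001 F [-0.36 -1.44  3.62] My 0.060 [-0.199  0.106  0.001] op 0.639 55.665802359580994
```

{"method": "carry_out", "body": {
  "moves": [
    [0.4, 0, 0, 15, 0, 0, 0],
    [0.4, 0, 0, 45, 0, 0, 0],
    [0.4, 0, 0, 55, 0, 0, 0],
    [0.4, 0, 0, 50, 0, 0, 0],
    [0.4, 0, 0, 0, 0, 0, 0]
  ]
}}

```text
clock: 16.52
eef_pos: [495.7, -324.5, 172.5]
eef_rot: [0.004, 0.11, 0.994, -0.001]
ft_force: [0.4, -0.2, -2.3]
opening: 0.642
grasp_force: 55.1
```

{"method": "carry_out", "body": {
  "moves": [
    [0.4, 0, 0, 0, 0, 0, 0],
    [0.4, 0, 0, 0, 0, 0, 0]
  ]
}}

```text
clock: 16.77
eef_pos: [492.5, -322.1, 165.6]
eef_rot: [-0.002, 0.109, 0.994, 0.001]
ft_force: [-0.4, 0.8, -1.9]
opening: 0.646
grasp_force: 55.1
```

```bash
python3 st.py; cat > held.py <<'E'
from tray import *
o=readout.get_obs();p,d=imaging.snapshot('wrist');cv2.imwrite('pics/w11.png',p[...,::-1])
T=np.array(imaging.camera_info('wrist')['T_tool_cam']);K,D,_,_=cam('top');K,D,_,_=cam('wrist',o);c=(K,D,T[:3,:3],T[:3,3])
v,u=np.mgrid[0:480,0:640];Q=pts(c,np.c_[u.ravel(),v.ravel()],d.ravel()).reshape(480,640,3)
m=(abs(Q[...,2]+17.5)<5)&(v<300)
n,L,S,_=cv2.connectedComponentsWithStats(m.astype(np.uint8));k=1+np.argmax(S[1:,4]);print(S[k])
q=Q[L==k];print('near end tool x',np.percentile(q[:,0],[99,99.7]),'y',np.percentile(q[:,1],[1,99]),'z slope',np.polyfit(q[:,0],q[:,2],1))
E
python3 held.py
```

```text
16.775 pos [ 492.5 -322.1  165.6] yaw -12.57 tilt(+far down) 0.0039 roll 0.0012 F [-0.45  0.8  -1.86] My 0.024 [0.056 0.013 0.002] op 0.646 55.054773688316345
[  224   118   194   182 21433]
near end tool x [72.89205729 73.12080349] y [-26.59954749  28.02217438] z slope [ -0.01962374 -16.05488362]
```

View pics/w11.png

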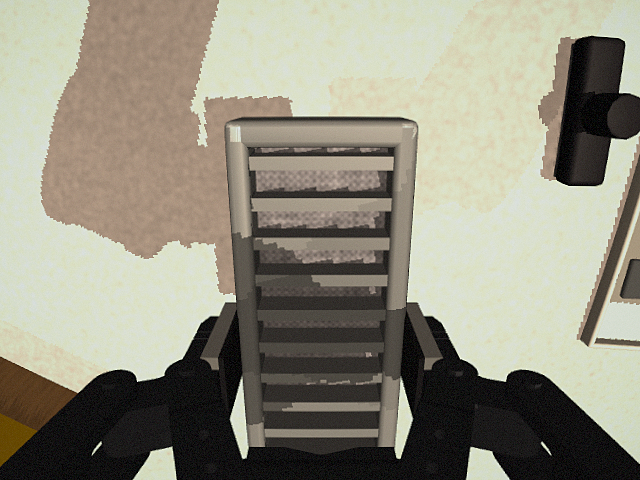

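The short cassette is held squarely and right way up, with its near end at row 118. Now I move it over the long one.

{"method": "carry_out", "body": {
  "moves": [
    [0.4, 9, 50.1, 0, 0, 0, -0.019],
    [0.4, 9, 50.1, 0, 0, 0, -0.019],
    [0.4, 9, 50.1, 0, 0, 0, -0.019],
    [0.4, 9, 50.1, 0, 0, 0, -0.019],
    [0.4, 9, 50.1, 0, 0, 0, -0.019]
  ]
}}

```text
clock: 17.45
eef_pos: [538.0, -70.9, 166.4]
eef_rot: [-0.001, 0.157, 0.988, -0.0]
ft_force: [1.1, 0.4, -2.4]
opening: 0.639
grasp_force: 55.0
```

{"method": "carry_out", "body": {
  "moves": [
    [0.4, 9, 50.1, 0, 0, 0, -0.019],
    [0.4, 0, 0, -10, 0.012, 0.034, 0],
    [0.4, 0, 0, -20, 0, 0, 0],
    [0.4, 0, 0, 0, 0, 0, 0],
    [0.4, 0, 0, 0, 0, 0, 0]
  ]
}}

```text
clock: 18.08
eef_pos: [547.5, -23.2, 137.5]
eef_rot: [-0.018, 0.166, 0.986, 0.003]
ft_force: [0.6, 0.2, -1.3]
opening: 0.643
grasp_force: 54.9
```

{"method": "carry_out", "body": {
  "moves": [
    [0.4, 0, 0, 0, 0, 0, 0],
    [0.4, 0, 0, 0, 0, 0, 0]
  ]
}}

```text
clock: 18.32
eef_pos: [547.9, -22.6, 138.2]
eef_rot: [-0.017, 0.166, 0.986, 0.003]
ft_force: [1.2, 0.6, -1.8]
opening: 0.643
grasp_force: 54.9
```

```bash
python3 st.py
```

```text
18.325 pos [547.9 -22.6 138.2] yaw -19.12 tilt(+far down) 0.0353 roll 0.0010 F [ 1.2   0.65 -1.8 ] My -0.011 [ 0.052 -0.03   0.051] op 0.643 54.949740171432495
```

{"method": "carry_out", "body": {
  "moves": [
    [0.4, -0.3, 0.2, -10, 0, 0, 0],
    [0.4, 0, 0, -7, 0, 0, 0],
    [0.4, 0, 0, -3, 0, 0, 0],
    [0.4, 0, 0, 0, 0, 0, 0],
    [0.4, 0, 0, 0, 0, 0, 0]
  ]
}}

```text
clock: 18.95
eef_pos: [547.5, -22.3, 117.7]
eef_rot: [-0.018, 0.166, 0.986, 0.003]
ft_force: [-0.3, 0.1, -1.4]
opening: 0.645
grasp_force: 55.0
```

```bash
python3 st.py
```

```text
18.95 pos [547.5 -22.3 117.7] yaw -19.11 tilt(+far down) 0.0360 roll 0.0005 F [-0.27  0.11 -1.42] My -0.074 [-0.015 -0.073 -0.001] op 0.645 55.01312255859375
```

{"method": "carry_out", "body": {
  "moves": [
    [0.4, 0, 0, -1, 0, 0, 0],
    [0.4, 0, 0, -1, 0, 0, 0],
    [0.4, 0, 0, 0, 0, 0, 0]
  ]
}}

```text
clock: 19.32
eef_pos: [547.2, -22.3, 115.5]
eef_rot: [-0.018, 0.166, 0.986, 0.003]
ft_force: [0.1, 0.2, -1.3]
opening: 0.638
grasp_force: 55.0
```

```bash
python3 st.py
```

```text
19.325 pos [547.2 -22.3 115.5] yaw -19.10 tilt(+far down) 0.0364 roll 0.0004 F [ 0.08  0.19 -1.32] My -0.066 [-0.033 -0.058  0.008] op 0.638 55.01304745674133
```

{"method": "carry_out", "body": {
  "moves": [
    [0.4, 0.2, 0, -0.8, 0, 0, 0],
    [0.4, 0, 0, 0, 0, 0, 0]
  ]
}}

```text
clock: 19.58
eef_pos: [547.6, -22.3, 114.8]
eef_rot: [-0.018, 0.166, 0.986, 0.003]
ft_force: [0.6, 0.4, -1.0]
opening: 0.642
grasp_force: 55.1
```

```bash
python3 st.py
```

```text
19.575 pos [547.6 -22.3 114.8] yaw -19.11 tilt(+far down) 0.0362 roll 0.0005 F [ 0.55  0.4  -0.97] My -0.037 [-0.03  -0.028 -0.009] op 0.642 55.05688548088074
```

{"method": "carry_out", "body": {
  "moves": [
    [0.4, 0, 0, -0.8, 0, 0, 0],
    [0.4, 0, 0, 0, 0, 0, 0]
  ]
}}

```text
clock: 19.82
eef_pos: [547.6, -22.3, 114.5]
eef_rot: [-0.018, 0.166, 0.986, 0.003]
ft_force: [-2.0, -0.4, 4.0]
opening: 0.638
grasp_force: 55.6
```

```bash
python3 st.py
```

```text
19.825 pos [547.6 -22.3 114.5] yaw -19.11 tilt(+far down) 0.0361 roll 0.0006 F [-2.   -0.43  3.99] My 0.411 [-0.06   0.455  0.02 ] op 0.638 55.633841156959534
```

{"method": "carry_out", "body": {
  "moves": [
    [0.4, 0, 0, -0.6, 0, 0, 0],
    [0.4, 0, 0, 0, 0, 0, 0]
  ]
}}

```text
clock: 20.08
eef_pos: [547.6, -22.3, 114.5]
eef_rot: [-0.018, 0.166, 0.986, 0.003]
ft_force: [-3.9, 0.7, 7.4]
opening: 0.642
grasp_force: 56.2
```

```bash
python3 st.py; python3 - <<'E'
from h import *
o=readout.get_obs();p,d=imaging.snapshot('wrist');c=cam('wrist',o)
ax=np.array([np.cos(np.deg2rad(-19.1)),np.sin(np.deg2rad(-19.1)),0])
for us in ((230,242),(398,412)):
    v,u=np.mgrid[135:290,us[0]:us[1]];Q=pts(c,np.c_[u.ravel(),v.ravel()],d[v,u].ravel());s=(Q-o['eef_pos'])@ax
    m=abs(Q[:,2]-np.median(Q[:,2]))<4;l=np.polyfit(s[m],Q[m,2],1);m&=abs(np.polyval(l,s)-Q[:,2])<2;print(np.polyfit(s[m],Q[m,2],1),m.sum())
E
```

```text
20.075 pos [547.6 -22.3 114.5] yaw -19.11 tilt(+far down) 0.0361 roll 0.0009 F [-3.95  0.71  7.45] My 0.783 [-0.07   0.853 -0.054] op 0.642 56.21150851249695
[-4.21630764e-02  1.32055166e+02] 1638
[-3.84805183e-02  1.32366398e+02] 2010
```

The short one lies flat on the long one, with matching slope and firm contact, so I release it.

{"method": "carry_out", "body": {
  "moves": [
    [0.4, -0.3, 0, 0.6, 0, 0, 0],
    [0.7, 0, 0, 0, 0, 0, 0],
    [0.85, 0, 0, 0, 0, 0, 0],
    [1, 0, 0, 0, 0, 0, 0],
    [1, 0, 0, 0, 0, 0, 0]
  ]
}}

```text
clock: 20.75
eef_pos: [547.2, -22.2, 113.8]
eef_rot: [-0.018, 0.166, 0.986, 0.003]
ft_force: [-0.1, 0.3, 0.0]
opening: 0.999
grasp_force: 0.0
```

{"method": "carry_out", "body": {
  "moves": [
    [1, 0, 0, 20, 0, 0, 0],
    [1, 0, 0, 50, 0, 0, 0],
    [1, -20, 0, 50, -0.012, -0.034, 0],
    [1, -26, 0, 30, 0, 0, 0],
    [1, 0, 0, 0, 0, 0, 0]
  ]
}}

```text
clock: 21.38
eef_pos: [501.8, -22.3, 267.0]
eef_rot: [0.003, 0.166, 0.986, 0.001]
ft_force: [0.5, 0.6, 0.1]
opening: 1.001
grasp_force: 0.0
```

{"method": "carry_out", "body": {
  "moves": [
    [1, 0, 0, 0, 0, 0, 0],
    [1, 0, 0, 0, 0, 0, 0]
  ]
}}

```text
clock: 21.62
eef_pos: [501.0, -22.2, 262.3]
eef_rot: [-0.001, 0.166, 0.986, -0.0]
ft_force: [-0.2, -0.1, -0.5]
opening: 1.005
grasp_force: 0.0
```

```bash
cat > fin.py <<'E'
from tray import *
o=readout.get_obs();p,d=imaging.snapshot('wrist');cv2.imwrite('pics/w12.png',p[...,::-1])
print(o['eef_pos'],o['clock'],o['opening']);cm=cam('wrist',o);v,u=np.mgrid[0:480,0:640]
P=pts(cm,np.c_[u.ravel(),v.ravel()],d.ravel()).reshape(480,640,3);Z=P[...,2]
c0=np.array([547.8,-22.]);a=np.deg2rad(-19);ex=np.array([np.cos(a),np.sin(a)]);ey=np.array([-ex[1],ex[0]])
for h,hl,lo,hi in((110.5,95,97,150),(132.5,75,119,150)):
    zt=lambda X:h-.036*((X[:2]-c0)@ex)
    W=np.array([c0+sx*hl*ex+sy*28*ey for sx,sy in((-1,-1),(-1,1),(1,1),(1,-1))]);W=np.c_[W,[zt(w) for w in W]]
    mm=((Z>lo)&(Z<hi)).astype(np.uint8);mm=cv2.morphologyEx(mm,cv2.MORPH_CLOSE,np.ones((11,11)))
    try: sides(cm,mm,proj(cm,W),zt)
    except Exception as e: print(e)
t,_=imaging.snapshot('top');f=np.load('top1.npz')['p'];df=cv2.absdiff(t,f).max(2)
for n,(x0,y0,x1,y1) in dict(cup=(255,222,288,258),nozzle=(370,275,397,328),crev=(465,132,495,231)).items(): print(n,(df[y0:y1,x0:x1]>40).mean().round(3))
E
python3 fin.py
```

```text
[500.98391319 -22.24261385 262.3066051 ] 21.625 1.0050494581632436
angles [np.float32(71.0), np.float32(-18.82), np.float32(72.07), np.float32(-18.8)] centre [548.5 -20.5] sides [ 60.  191.   59.9 192.1]
angles [np.float32(70.57), np.float32(-18.94), np.float32(70.93), np.float32(-18.63)] centre [548.2 -21.6] sides [ 55.8 153.   54.9 153.3]
cup 0.0
nozzle 0.35
crev 0.0
```

View pics/w12.png

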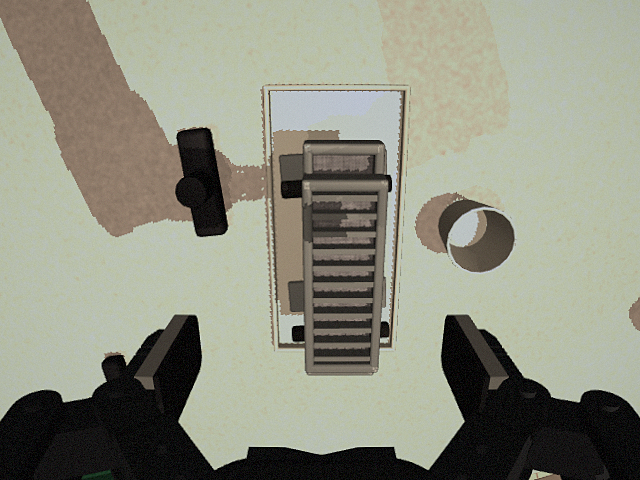

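The short cassette is stacked centrally on the long one, with centres within about 1 mm. The cup and nozzle sit where they were, at (479,237) and (201,182), and the gripper is clear.

```bash
python3 -c "
from bench import bot; print(bot.sign_off())"
```

```text
the job is handed in; nothing more can be done
None
```

The job is handed in at about 22 s of the 72 s allowed: the long cassette rests on both bars about 1 mm from the tray centre and in line with it, the short one lies flat and centred on top to about 1 mm, and the bystanders look unmoved.

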